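Refit the faceplate and knob of a wine cellar's temperature controller

TASK

Refit the cellar's temperature controller, which lies face up on the tasting table: lower the loose faceplate over the two locating pins until it lies flush on its seat, and let go of it. Then take the black knob, turn it so that its D-shaped bore matches the flat of the D-shaped spindle, push it fully onto the spindle and press on, so that the sprung spindle sinks well in under the knob. Finish while still gripping the knob and holding the spindle pressed in, and leave the other things on the table where they are.

Things in the scene. Friction and masses are not known exactly. Their poses are not given: they have to be found in the camera images.
- controller: Grey controller on its back, fixed: housing 180 x 120 x 48 mm (x, y, z), dark steel seat block 112 x 46 x 22 mm centred on top. Origin: centre of the underside; x along the long side, z up. On the seat face: two upright pins, 8 mm diameter, 12 mm high, top 4 mm tapered, at (x, y) = (+46, +18) and (-46, -18) mm; the spindle at (+12, 0), in a brass bushing 24 mm wide, 4 mm high.
- seat (a point): Centre of the controller's seat face, 70 mm above the table; axes as the controller's. The flush faceplate has its origin here, its x along the controller's +x. It then overhangs the seat block's long sides by 7 mm each, with 22 mm of free height below these edges.
- faceplate: Bare aluminium plate 120 x 60 x 6 mm (x, y, z), 0.25 kg, level on the cork rest, top 24 mm above the table; grip it across its 60 mm width. Origin: centre of the underside; x along its length. Holes: 10 mm diameter at (x, y) = (+46, +18) and (-46, -18) mm for the pins, 28 mm at (+12, 0) for the spindle. Its yaw starts within 0.7 rad of the controller's.
- cork_rest: Cork block 100 x 40 x 18 mm, fixed on the table, under the faceplate and along it (the plate overhangs it by 10 mm on each side). Origin: centre of its underside.
- knob: Black knob, 0.06 kg, standing on its skirt. Skirt 44 mm diameter, 20 mm high; on it a grip bar 42 mm long (x), 12 mm wide (y), from 20 to 42 mm height. Origin: centre of the underside, on the axis; z up. D bore in the underside: 16 mm deep, 19.2 mm diameter, flat on the +x side, 3.6 mm from the axis. A white line on the +x half of the bar's top marks the flat's side.
- spindle_tip (a point): Centre of the steel D spindle's top face; z up, x points out of its flat. 18 mm diameter, flat 3 mm from the axis; top 3 mm stepped in to 15.6 mm, flat 2 mm. It does not turn. Free, the tip is 102 mm above the table, 26 mm above the flush plate. The knob fits only with its x along this x (within about 0.2 rad) and is fully on when its underside is 16 mm below the tip.
- spindle (a joint): How far the sprung spindle is pressed in, m: 0 when free, 0.008 at its stop. It takes about 4 N to start it and 14 N to reach the stop. Even at the stop the pushed-on knob clears the faceplate by 2 mm.
- wine_glass: Stemmed wine glass, 84 mm in diameter, 200 mm high; origin at the centre of its foot. Leave alone.
- wine_bottle: Green wine bottle, 74 mm in diameter, 300 mm high; origin at the centre of its foot. Leave alone.
- corkscrew: Folded waiter's corkscrew, about 115 x 28 x 14 mm, lying; origin at the centre of its underside. Leave alone.
- stopper: Small steel bottle stopper, 32 mm in diameter, 40 mm high; origin at its foot. Leave alone.
- screwdriver: Screwdriver, 180 mm long, lying. Leave alone.
- vase: Small glass vase with pink flowers, 84 mm in diameter, about 125 mm high; origin at the centre of its foot. Leave alone.
- screw_tin: Flat round steel tin, 64 mm in diameter, 22 mm high; origin at the centre of its underside. Leave alone.
Mind the look-alikes: they are no part of the job. Several things have the shape of the knob; the one meant has the colours described above. There is more than one size of the faceplate; the job needs the smaller.

How it is judged:
By the outcome, as a careful person would: the job done as asked, in the order asked, and still so for the second after the job is handed in, while the arm keeps its last pose, push and grip.
It also fails if it takes over 67 s, if anything falls off the work surface, if the arm or the gripper's body presses on something with over 40 N, if the wrist force passes 120 N, or if a joint passes its speed limit or range.

ROBOT

A 6-joint arm with a two-finger parallel gripper is mounted at the origin on the work surface. World frame = base frame: x ahead of the robot, y to its left, z up, the work surface at z = 0. Lengths are in m, angles in degrees, forces in N, time in s.
With the tool pointing down it reaches from about 0.4 to 0.825 m from the base axis. Payload 7 kg.
Tool frame: the origin (TCP) lies on the mounting face of the last link; the fingertips stand 178 mm ahead of it and the grasp point (between the pads) lies 159 mm ahead of it (ctrl.tip_extent is the distance from the TCP to the fingertips, in m); z points along the fingers, y is the direction in which the jaws open and shut (so a half turn about z gives the same grasp; the last joint's range is limited). The gripper opens to 88 mm and grips with 3 to 60 N. Pads are 19 mm wide; open, the fingers measure 130 mm over their backs; the gripper's body (78 mm by 193 mm) begins 47 mm behind the grasp point.
Start: joints at [-55.227, 20.546, 0.682, 0, -70.136, -16.507], TCP at [0.212, -0.641, 0.405] pointing down, gripper open.
Joint ranges: [-176.03, 176.03], [-82.01, 121.73], [-58.28, 71.71], [-173.87, 95.51], [-174.79, -0.11], [-173.66, 173.66]. Speed limits (degrees/s): [136.94, 136.94, 172.46, 180, 180, 180].

INTERFACE

Orientations are given as [roll, pitch, yaw] about the fixed x, y, z axes, in that order (R = Rz(yaw) Ry(pitch) Rx(roll)).
In Python, from plant import ctrl gives the robot as it stands. The module is installed in compiled form; this text tells all that it offers.
- The arm moves only by the tool carry_out, never from a script. Its argument "moves" is text: rows parted by semicolons, each of 7 numbers parted by spaces: the finger opening in m, from 0 to 0.0876, then the shift along the tool's x, y, z in m, then the turn, a rotation vector about the tool's x, y, z in rad. A call has 1 to 20 rows; each row is the pose to reach, as a shift and turn from the pose commanded when the call began, along the tool's axes at that moment; what a row does not reach only later rows make up. A row lasts 1/10 s, in which the tool goes at most 50 mm and 8.59 degrees, less where a joint would pass 70% of its speed; a pose out of reach is approached as far as the arm can. A call with a gripper value outside its range is refused whole. The fingers move at their own pace and stop on an object; the grip force is fixed at half the most. Time passes only in rows, so rows that repeat a pose let the fingers close. It gives the time, the measured TCP pose, the force and the opening at its end, in the units of the state.
- ctrl.get_obs(): the state, without advancing time (a new reading comes with each control period).
- ctrl.snapshot(name): name is "side" or "top"; returns a dict with "image" (400x640x3 uint8, red, green, blue), "K" (3x3 intrinsics, pixels), "k1" (the pictures are not rectified: a ray, as slopes to the right and down, at radius r is drawn at 1 + k1 r^2 times it, then the intrinsics apply), "R" (3x3) and "t" (3): a world point X has camera coordinates R X + t. Camera axes: x right, y down, z forward; pixel columns grow to the right and rows downward; lengths in m; the calibration is good to about 2 mm. A picture is of the moment at which its call begins. There is no depth.
- ctrl.close_job(): hands the job in, once; it reports no verdict.
Trained networks look in a picture, given as the dict that the camera call returned (one of the last four; its "shot" number tells which), for a name from the list of things; names that differ only in an ending like _2 or _b are one class to them, and where a whole thing is asked for, a point or a joint stands for the part that bears it (a point fixed in the world has none). Each returns a list of dicts, best first, with "confidence" (0 to 1); they miss things now and then, are a little off and sometimes report something else, mostly with a low value. They report only what shows in the picture. A call takes as long as a camera call. They do not tell look-alikes from the thing itself.
- ctrl.recognise(picture, label): "extent" ([left, top, right, bottom] in pixels, round what is visible of it).
- ctrl.trace(picture, label): "region" (400x640 bool, what is visible of it) and "extent" ([left, top, right, bottom] in pixels, round what is visible of it).
- ctrl.mark_of(picture, label): "at" ([row, column] in pixels: a listed point, or the origin of a listed thing).
The state is a dict: "clock": time; "joint_pos": joint angles; "qvel": joint speeds; "tau": joint torques, N m; "tool_pos": TCP position; "orientation": TCP orientation; "force": force on the tool from outside, world axes, zero at the start; "moment": the same for the moment, N m; "opening": finger opening in m.
Only numpy, scipy, OpenCV 4.12 (cv2) and the standard library are available. Lean on these libraries where they do the work, as an engineer would, in place of code of your own. Each camera call takes 0.05 s, during which the arm holds its last target.

## Working session

There is one attempt and no reset: what is moved stays moved. The work goes in short steps, Python scripts to look and compute and a tool call to move; the robot and the scene stay as the last step left them, time stands still between calls to the robot, and variables do not carry over. Pictures are saved under pics/ and viewed, and the job is handed in when it is done.

Besides the shell and the picture viewer there is one more tool, called after "Call:" as name(argument=value, ...) on one line, values as JSON. carry_out: Moves the arm, as the interface text tells. Its arguments: {"type":"object","properties":{"moves":{"type":"string"}},"required":["moves"]}

```bash
mkdir -p pics; cat > h.py <<'E'
import numpy as np, cv2
from plant import ctrl
E
python3 - <<'E'
from h import *
o=ctrl.get_obs()
for k,v in o.items(): print(k,np.round(v,4))
for n in ("side","top"):
    p=ctrl.snapshot(n); cv2.imwrite(f"pics/{n}0.png",p["image"][:,:,::-1])
    print(n,p["K"],p["k1"],p["R"],p["t"],p["shot"])
    for l in ["controller","faceplate","knob","seat","spindle_tip","cork_rest","wine_glass","wine_bottle","corkscrew","stopper","screwdriver","vase","screw_tin"]:
        print(l,[(np.round(d["at"],1).tolist(),round(d["confidence"],2)) for d in ctrl.mark_of(p,l)])
E
```

```text
clock 0.0
joint_pos [-5.52258e+01  2.05922e+01  6.31900e-01 -2.05000e-02 -7.01362e+01
 -1.65081e+01]
qvel [-0.0007 -0.0158  0.0021  0.0139  0.0475 -0.0199]
tau [-3.20000e-03 -5.82707e+01  2.93047e+01  6.99750e+00  6.70000e-03
 -2.00000e-04]
tool_pos [ 0.2115 -0.6408  0.4037]
orientation [ 1.799019e+02 -9.000000e-03 -1.617408e+02]
force [-0.4509 -0.3784  0.1668]
moment [ 0.0111  0.0101 -0.0125]
opening 0.0878
side [[466.76109537   0.         324.89079292]
 [  0.         466.76109537 207.06773928]
 [  0.           0.           1.        ]] -0.05633089777727562 [[ 0.98803236 -0.15287443 -0.02052972]
 [-0.10686428 -0.58245409 -0.80580845]
 [ 0.11122989  0.79835872 -0.5918203 ]] [-0.51203766  0.14407457  1.21927872] 1
controller [([232.9, 311.7], 0.84)]
faceplate [([181.1, 289.5], 0.87), ([291.0, 259.7], 0.66)]
knob [([358.7, 332.1], 0.84), ([331.8, 319.8], 0.59)]
seat [([207.8, 310.7], 0.67), ([290.7, 408.1], 0.42), ([151.4, 330.1], 0.25)]
spindle_tip [([202.8, 311.6], 0.5)]
cork_rest [([187.4, 289.6], 0.56)]
wine_glass [([198.6, 375.9], 0.74)]
wine_bottle [([185.2, 291.6], 0.74), ([367.
[... 375 characters left out ...]
8130766e-01  2.37481053e-02 -1.51768298e-01]
 [ 1.51712794e-01 -4.13217022e-03 -9.88415982e-01]] [0.02165332 0.51195552 1.64130206] 2
controller [([214.3, 317.2], 0.94)]
faceplate [([272.1, 203.9], 0.6), ([224.7, 245.8], 0.59), ([254.9, 271.6], 0.58)]
knob [([216.4, 419.4], 0.55), ([208.9, 447.1], 0.52)]
seat [([256.5, 375.3], 0.66)]
spindle_tip [([202.9, 315.9], 0.49)]
cork_rest [([253.2, 271.5], 0.19)]
wine_glass []
wine_bottle [([161.9, 448.9], 0.86), ([145.2, 272.0], 0.74), ([255.1, 375.7], 0.46)]
corkscrew [([142.0, 321.7], 0.68)]
stopper [([258.1, 272.2], 0.63)]
screwdriver [([142.1, 322.7], 0.69), ([149.5, 387.8], 0.52)]
vase [([181.7, 183.2], 0.81)]
screw_tin [([255.4, 375.1], 0.67)]
```

View pics/side0.png

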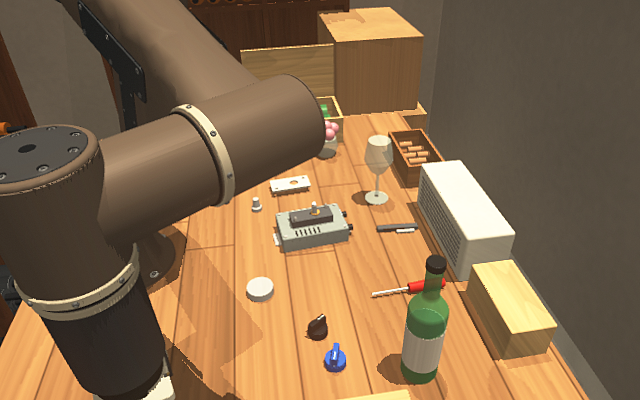

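View pics/top0.png

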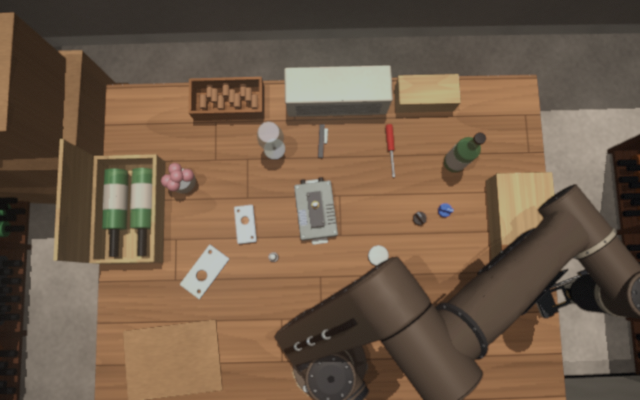

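The side picture shows the controller at about (312,225), a plate at (290,185), the dark knob at (318,327) and a blue one at (335,358).
In the top picture, the candidates are:
- **Plates:** small one at (245,224), larger one at (204,271).
- **Knobs:** dark at (419,218), blue at (445,210).

I choose the small plate and the dark knob, and check both close up.

```bash
cat >> h.py <<'E'
def pix(p,X):
    X=np.atleast_2d(X); c=X@p["R"].T+p["t"]
    s=c[:,:2]/c[:,2:]; s=s*(1+p["k1"]*(s**2).sum(1,keepdims=True))
    return s*np.array([p["K"][0,0],p["K"][1,1]])+p["K"][:2,2]   # (col,row)
def unpix(p,uv,z):
    uv=np.atleast_2d(np.array(uv,float)); d=(uv-p["K"][:2,2])/p["K"][0,0]; s=d.copy()
    for _ in range(10): s=d/(1+p["k1"]*(s**2).sum(1,keepdims=True))
    r=np.c_[s,np.ones(len(s))]@p["R"]; C=-p["R"].T@p["t"]
    return C+r*((z-C[2])/r[:,2])[:,None]
def crop(p,c,w,h,f):
    u,v=int(c[0]-w/2),int(c[1]-h/2)
    u=max(u,0);v=max(v,0)
    return cv2.resize(p["image"][v:v+h,u:u+w,::-1],None,fx=f,fy=f,interpolation=cv2.INTER_CUBIC)
E
python3 - <<'E'
from h import *
t=ctrl.snapshot("top"); s=ctrl.snapshot("side")
import pickle; pickle.dump((t,s),open("s0.pkl","wb"))
a=np.hstack([crop(t,(245,224),50,50,8),crop(t,(317,211),50,50,8)]); 
b=np.hstack([crop(t,(432,214),50,50,8),crop(t,(204,271),50,50,8)])
cv2.imwrite("pics/c1.png",cv2.resize(np.vstack([a,b]),(600,600)))
a=np.hstack([crop(s,(312,215),100,70,4),crop(s,(326,340),100,70,4)])
b=np.hstack([crop(s,(290,186),100,70,4),crop(s,(312,205),50,35,8)])
cv2.imwrite("pics/c2.png",np.vstack([a,b]))
for n,p in(("t",t),("s",s)):
  for l in ["faceplate","knob","controller","spindle_tip"]:
    for d in ctrl.trace(p,l):
        m=d["region"].astype(np.uint8); c=cv2.findContours(m,0,2)[0]; c=max(c,key=cv2.contourArea)
        print(n,l,round(d["confidence"],2),np.round(d["extent"],1).tolist(),m.sum(),cv2.minAreaRect(c))
E
```

```text
t faceplate 0.93 [180.8, 244.4, 231.4, 299.2] 1139 ((204.28994750976562, 271.2230529785156), (25.24202537536621, 49.75239562988281), 37.5685920715332)
t faceplate 0.89 [235.2, 207.3, 253.7, 244.2] 577 ((245.3124237060547, 224.2176055908203), (36.67729187011719, 18.320178985595703), 85.76361083984375)
t faceplate 0.49 [296.7, 178.3, 339.6, 245.7] 2271 ((315.79498291015625, 210.62460327148438), (66.08588409423828, 38.28533172607422), 83.1572265625)
t knob 0.56 [410.9, 214.2, 427.9, 225.6] 154 ((419.5, 218.5), (13.0, 13.0), 90.0)
t knob 0.48 [436.8, 203.0, 452.7, 215.6] 153 ((444.00006103515625, 210.00003051757812), (12.727922439575195, 12.727920532226562), 45.0)
t controller 0.78 [296.9, 175.6, 335.5, 247.3] 2199 ((315.984619140625, 210.87693786621094), (66.23455047607422, 37.45848846435547), 82.87498474121094)
t controller 0.68 [385.6, 126.1, 394.6, 176.5] 231 ((390.2664489746094, 139.9303436279297), (30.3294734954834, 7.605002403259277), 84.80557250976562)
t controller 0.15 [255.7, 119.7, 285.4, 161.7] 770 ((270.4655456542969, 140.08621215820312), (36.78915023803711, 26.159326553344727), 85.2363510131836)
t spindle_tip 0.25 [297.7, 178.3, 335.5, 243.0] 2121 ((315.8199768066406, 211.24000549316406), (64.62956237792969, 36.910980224609375), 81.8698959350586)
s faceplate 0.56 [272.1, 175.7, 310.4, 190.4] 422 ((289.47296142578125, 184.33782958984375), (12.658721923828125, 37.31856918334961), 80.53767395019531)
s knob 0.75 [322.2, 342.6, 343.4, 374.8] 491 ((334.0, 357.5), (29.0, 22.0), 90.0)
s knob 0.72 [306.5, 315.1, 329.3, 340.9] 398 ((316.4729919433594, 327.33782958984375), (24.824247360229492, 20.2210750579834), 80.53767395019531)
s controller 0.87 [273.6, 206.1, 351.2, 252.4] 2675 ((311.8513488769531, 227.6081085205078), (40.27775573730469, 79.73350524902344), 80.53767395019531)
s spindle_tip 0.46 [311.8, 202.0, 316.7, 216.4] 45 ((313.5, 207.5), (5.0, 9.0), 0.0)
```

View pics/c1.png

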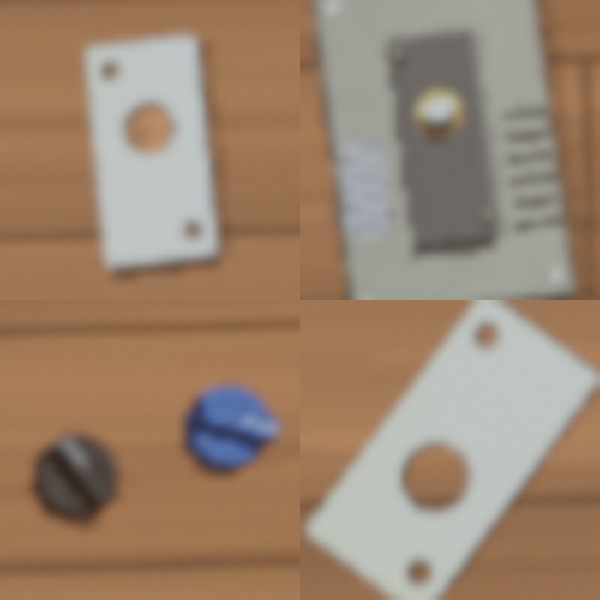

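View pics/c2.png

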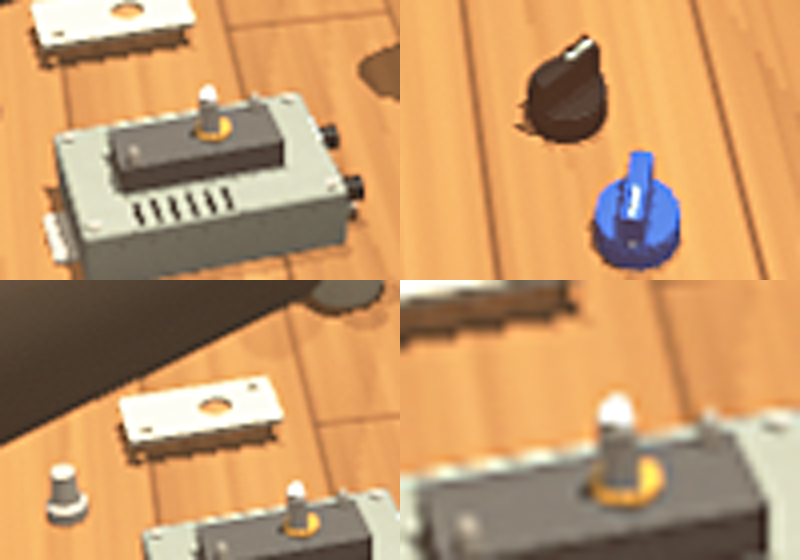

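```bash
cat > fit.py <<'E'
from h import *
from scipy.optimize import minimize
S=8
def circ(r,c=(0,0),n=40,flat=None,a0=0):
    a=np.linspace(0,2*np.pi,n,endpoint=False)
    P=np.c_[r*np.cos(a),r*np.sin(a)]
    if flat is not None:
        h=np.arccos(flat/r); a=np.linspace(h,2*np.pi-h,n); P=np.c_[r*np.cos(a),r*np.sin(a)]
    c0,s0=np.cos(a0),np.sin(a0); P=P@np.array([[c0,s0],[-s0,c0]])
    return P+np.array(c)
def rect(w,h,c=(0,0)): return np.array([[-w,-h],[w,-h],[w,h],[-w,h]])/2+np.array(c)
# part: (poly, z0,z1, sidekey mode, topkey)
def faces(parts,pose,C):
    x,y,th=pose; R=np.array([[np.cos(th),-np.sin(th)],[np.sin(th),np.cos(th)]])
    out=[]
    for poly,z0,z1,sk,tk in parts:
        W=poly@R.T+[x,y]; n=len(W)
        if sk is not None:
            for i in range(n):
                a,b=W[i],W[(i+1)%n]; e=b-a; nn=np.array([e[1],-e[0]]); nn/=np.linalg.norm(nn)+1e-12
                if (C[:2]-a)@nn<=0: continue
                if sk.startswith("flat"):
                    if i==n-1: key=(sk,); 
                    else: key=(sk+"r",round(np.arctan2(nn[1],nn[0])/(np.pi/4)))
                elif sk.startswith("cyl"): key=(sk,)
                else: key=(sk,i)
                out.append((key,np.array([[*a,z0],[*b,z0],[*b,z1],[*a,z1]])))
        out.append(((tk,),np.c_[W,np.full(n,z1)]))
    return out
def masks(p,fs,roi):
    u,v,w,h=roi; ids={}; L=np.zeros((h*S,w*S),np.int32)
    for k,P in fs:
        i=ids.setdefault(k,len(ids)+1)
        q=(pix(p,P)-[u,v]+0.5)*S-0.5
        cv2.fillPoly(L,[np.round(q*16).astype(np.int32)],i,shift=4)
    M=[]
    for i in range(len(ids)+1):
        M.append(cv2.resize((L==i).astype(np.float32),(w,h),interpolation=cv2.INTER_AREA))
    return np.array(M),["bg"]+list(ids)
def cost(p,parts,pose,roi,wt=None,blur=0.5,full=False):
    C=-p["R"].T@p["t"]; M,k=masks(p,faces(parts,pose,C),roi)
    if blur: M=np.array([cv2.GaussianBlur(m,(0,0),blur) for m in M])
    u,v,w,h=roi; I=p["image"][v:v+h,u:u+w].astype(float).reshape(-1,3)
    A=M.reshape(len(M),-1).T; W=np.ones(len(A)) if wt is None else wt.ravel()
    sw=np.sqrt(W)[:,None]
    G=(A*sw).T@(A*sw)+1e-2*np.eye(A.shape[1]); X=np.linalg.solve(G,(A*sw).T@(I*sw))
    r=(A@X-I)*sw
    if full: return r,A,X,k
    # robust
    return np.sqrt(1+(r/15)**2).sum()-r.size
E
cat > parts.py <<'E'
from fit import *
mm=1e-3
def ctl(sp=None):
    P=[(rect(.18,.12),0,.048,"h","ht"),(rect(.112,.046),.048,.07,"s","st"),
       (circ(.012,(.012,0)),.07,.074,"cylb","bt"),
       (circ(.004,(.046,.018),16),.07,.078,"cylp","pt"),(circ(.004,(-.046,-.018),16),.07,.078,"cylp","pt"),
       (circ(.003,(.046,.018),16),.078,.082,"cylp","pt"),(circ(.003,(-.046,-.018),16),.078,.082,"cylp","pt")]
    if sp is None: P+=[(circ(.008,(.012,0)),.074,.102,"cyls","spt")]
    else: P+=[(circ(.009,(.012,0),flat=.003,a0=sp),.074,.099,"flat","spm"),(circ(.0078,(.012,0),flat=.002,a0=sp),.099,.102,"flau" and "flatu","spt")]
    return P
def plate(z=.018,rest=True):
    P=[]
    if rest: P+=[(rect(.1,.04),0,.018,"c","ct")]
    P+=[(rect(.12,.06),z,z+.006,"f","ft"),
       (circ(.005,(.046,.018),16),z+.006,z+.006,None,"hole"),(circ(.005,(-.046,-.018),16),z+.006,z+.006,None,"hole"),(circ(.014,(.012,0)),z+.006,z+.006,None,"hole2")]
    return P
def knob():
    return [(circ(.022),0,.02,"cylk","kt"),(rect(.042,.012),.02,.042,"b","bt"),(rect(.021,.003,(.0105,0)),.042,.042,None,"line")]
E
python3 - <<'E'
from parts import *
import pickle; t,s=pickle.load(open("s0.pkl","rb"))
print("cams",-t["R"].T@t["t"],-s["R"].T@s["t"])
print("ctl",unpix(t,(316,211),.048),unpix(s,(312,226),.03),"plate",unpix(t,(245.3,224.2),.024),unpix(s,(289.5,184),.024),"knob",unpix(t,(419.5,218.5),.02),unpix(s,(317,327),.02))
def fitone(p,parts,pose,roi):
    best=None
    for dth in np.radians([-8,0,8]):
        r=minimize(lambda q:cost(p,parts,[pose[0]+q[0]*.01,pose[1]+q[1]*.01,pose[2]+q[2]*.1],roi),[0,0,dth*10],method="Nelder-Mead",options=dict(xatol=.005,fatol=.05,initial_simplex=np.array([[0,0,dth*10],[.5,0,dth*10],[0,.5,dth*10],[0,0,dth*10+.6]])))
        if best is None or r.fun<best.fun: best=r
    q=best.x; return [pose[0]+q[0]*.01,pose[1]+q[1]*.01,pose[2]+q[2]*.1],best.fun
def box(c,w,h): return (int(c[0]-w/2),int(c[1]-h/2),w,h)
for nm,parts,uvt,z,sz,th0s,uvs in [("ctl",ctl(),(316,211),.048,(60,84),[np.radians(7)],(312,222)),("plate",plate(),(245.3,224.2),.024,(36,54),[0,np.radians(4)],(290,186)),("knob",knob(),(419.5,218.5),.02,(28,28),np.radians([0,45]),(317,327))]:
    x,y,_=unpix(t,uvt,z)[0]
    for p,n,uv in((t,"top",uvt),(s,"side",uvs)):
        ssz=sz if n=="top" else ((96,66) if nm=="ctl" else ((52,34) if nm=="plate" else (36,40)))
        R=[fitone(p,parts,(x,y,a),box(uv,*ssz)) for a in th0s]
        r=min(R,key=lambda r:r[1]); print(nm,n,np.round(np.array(r[0])*[1000,1000,57.296],2),round(r[1],1))
E
```

```text
cams [0.25739433 0.01627119 1.6999774 ] [ 0.38568596 -0.96778243  0.82717842]
ctl [[0.47942952 0.02992215 0.048     ]] [[0.48739195 0.02744578 0.03      ]] plate [[0.44479041 0.26140352 0.024     ]] [[0.44633703 0.25613406 0.024     ]] knob [[ 0.45025102 -0.30797959  0.02      ]] [[ 0.45324677 -0.31064253  0.02      ]]
ctl top [484.84  32.03   6.32] 3147.6
ctl side [485.06  31.82   6.05] 11923.4
plate top [447.4  263.87   5.67] 529.9
plate side [447.77 262.51   5.44] 5775.9
knob top [ 451.81 -308.53   31.54] 145.1
knob side [ 453.22 -309.7    38.49] 802.8
```

```bash
cat > sp.py <<'E'
from parts import *
import pickle; t,s=pickle.load(open("s0.pkl","rb"))
pose=dict(t=[.48484,.03203,np.radians(6.32)],s=[.48506,.03182,np.radians(6.05)])
tot=0; degs=np.arange(0,360,10)
res={}
for n,p in(("t",t),("s",s)):
    q=pose[n]; c,sn=np.cos(q[2]),np.sin(q[2])
    ax=np.array([q[0]+.012*c,q[1]+.012*sn,.09]); uv=pix(p,ax)[0]; roi=(int(uv[0])-9,int(uv[1])-11,19,22)
    for b in(.35,.6):
      L=[]
      for d in degs:
        f=min(cost(p,ctl(np.radians(d)),[q[0]+dx,q[1]+dy,q[2]],roi,blur=b) for dx in(-.001,0,.001) for dy in(-.001,0,.001))
        L.append(f)
      res[n,b]=np.array(L); print(n,b,[f"{d}:{v:.0f}" for d,v in zip(degs,L)])
big=np.hstack([cv2.resize(crop(t,pix(t,[pose['t'][0]+.012,pose['t'][1],.09])[0],24,24,1),(400,400),interpolation=0),cv2.resize(crop(s,pix(s,[pose['s'][0]+.012,pose['s'][1],.09])[0],24,24,1),(400,400),interpolation=0)])
cv2.imwrite("pics/sp.png",big)
E
python3 sp.py
```

```text
t 0.35 ['0:116', '10:114', '20:116', '30:116', '40:119', '50:123', '60:128', '70:126', '80:140', '90:142', '100:151', '110:148', '120:155', '130:148', '140:150', '150:138', '160:130', '170:126', '180:124', '190:129', '200:135', '210:140', '220:149', '230:142', '240:154', '250:144', '260:148', '270:139', '280:136', '290:129', '300:126', '310:124', '320:124', '330:123', '340:119', '350:118']
t 0.6 ['0:54', '10:53', '20:55', '30:55', '40:57', '50:61', '60:65', '70:67', '80:82', '90:86', '100:95', '110:95', '120:102', '130:100', '140:101', '150:86', '160:81', '170:74', '180:74', '190:78', '200:84', '210:89', '220:97', '230:90', '240:97', '250:87', '260:91', '270:83', '280:79', '290:71', '300:66', '310:63', '320:62', '330:60', '340:56', '350:55']
s 0.35 ['0:363', '10:379', '20:397', '30:410', '40:421', '50:425', '60:434', '70:445', '80:458', '90:474', '100:476', '110:483', '120:495', '130:504', '140:511', '150:533', '160:567', '170:576', '180:550', '190:505', '200:469', '210:459', '220:440', '230:439', '240:439', '250:442', '260:474', '270:506', '280:507', '290:497', '300:481', '310:450', '320:413', '330:398', '340:375', '350:358']
s 0.6 ['0:372', '10:376', '20:397', '30:408', '40:424', '50:422', '60:434', '70:448', '80:461', '90:469', '100:468', '110:482', '120:486', '130:491', '140:500', '150:519', '160:559', '170:567', '180:526', '190:500', '200:465', '210:458', '220:456', '230:448', '240:444', '250:444', '260:468', '270:482', '280:509', '290:491', '300:470', '310:445', '320:419', '330:395', '340:377', '350:370']
```

View pics/sp.png

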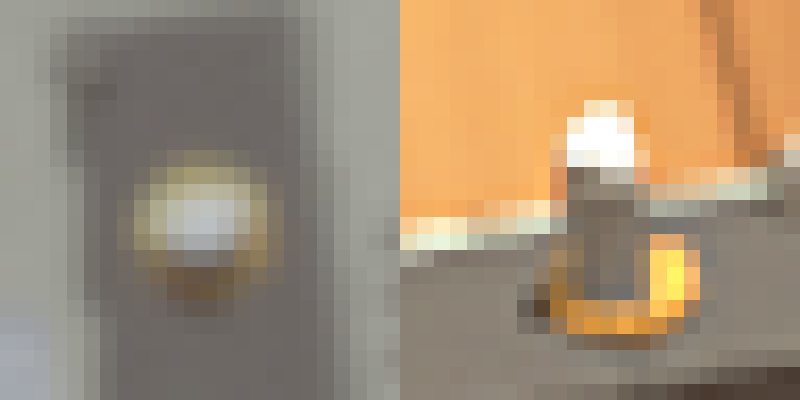

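```bash
cat > sp2.py <<'E'
from parts import *
import pickle; t,s=pickle.load(open("s0.pkl","rb"))
pose=dict(t=[.48484,.03203,np.radians(6.32)],s=[.48506,.03182,np.radians(6.05)])
degs=np.arange(-45,50,5)
for n,p in(("t",t),("s",s)):
    q=pose[n]; c,sn=np.cos(q[2]),np.sin(q[2])
    ax=np.array([q[0]+.012*c,q[1]+.012*sn,.09]); uv=pix(p,ax)[0]; roi=(int(uv[0])-6,int(uv[1])-9,13,17)
    L=[]
    for d in degs:
        r=minimize(lambda z:cost(p,ctl(np.radians(d)),[q[0]+z[0]*.001,q[1]+z[1]*.001,q[2]],roi,blur=.45),[0,0],method="Nelder-Mead",options=dict(maxiter=60,initial_simplex=[[0,0],[1,0],[0,1]]))
        L.append((d,round(r.fun,1),np.round(r.x,1).tolist()))
    print(n,*L,sep="\n ")
E
python3 sp2.py
```

```text
t
 (np.int64(-45), np.float64(52.8), [0.7, -0.7])
 (np.int64(-40), np.float64(50.2), [0.8, -0.9])
 (np.int64(-35), np.float64(47.8), [0.9, -1.0])
 (np.int64(-30), np.float64(44.8), [0.9, -0.8])
 (np.int64(-25), np.float64(45.1), [0.9, -0.8])
 (np.int64(-20), np.float64(47.6), [0.4, -0.3])
 (np.int64(-15), np.float64(43.5), [0.9, -0.8])
 (np.int64(-10), np.float64(42.6), [1.0, -0.7])
 (np.int64(-5), np.float64(41.5), [1.1, -0.8])
 (np.int64(0), np.float64(42.3), [0.4, 0.4])
 (np.int64(5), np.float64(46.6), [0.0, 0.1])
 (np.int64(10), np.float64(40.8), [0.8, 0.6])
 (np.int64(15), np.float64(40.1), [0.5, 0.6])
 (np.int64(20), np.float64(39.5), [0.5, 0.6])
 (np.int64(25), np.float64(40.2), [0.4, 0.4])
 (np.int64(30), np.float64(41.2), [0.4, 0.4])
 (np.int64(35), np.float64(44.1), [0.2, 0.7])
 (np.int64(40), np.float64(44.9), [0.2, 0.8])
 (np.int64(45), np.float64(45.7), [-0.0, 0.8])
s
 (np.int64(-45), np.float64(242.6), [0.1, -0.3])
 (np.int64(-40), np.float64(229.1), [0.4, -0.3])
 (np.int64(-35), np.float64(214.5), [0.2, -0.2])
 (np.int64(-30), np.float64(202.6), [0.4, -0.3])
 (np.int64(-25), np.float64(191.9), [0.2, 0.3])
 (np.int64(-20), np.float64(178.4), [0.5, 0.4])
 (np.int64(-15), np.float64(166.6), [0.6, 0.3])
 (np.int64(-10), np.float64(160.7), [1.0, 0.8])
 (np.int64(-5), np.float64(162.6), [0.8, 0.2])
 (np.int64(0), np.float64(160.5), [0.6, 1.4])
 (np.int64(5), np.float64(163.7), [0.6, 1.4])
 (np.int64(10), np.float64(178.6), [0.6, 0.8])
 (np.int64(15), np.float64(183.8), [0.2, 0.9])
 (np.int64(20), np.float64(188.1), [0.6, 1.4])
 (np.int64(25), np.float64(196.7), [0.8, 1.3])
 (np.int64(30), np.float64(201.0), [0.6, 1.3])
 (np.int64(35), np.float64(209.5), [0.6, 1.3])
 (np.int64(40), np.float64(213.2), [0.6, 1.5])
 (np.int64(45), np.float64(224.1), [0.8, 1.4])
```

```bash
cat >> h.py <<'E'
from scipy.spatial.transform import Rotation as Ro
def cmd(target_pos,target_yaw,base=None):
    """grasp-point target -> tool shift and rotvec from current measured/base pose"""
    o=ctrl.get_obs(); p0=np.array(o["tool_pos"]) ; e=o["orientation"]
    if base is not None: p0,e=np.array(base[:3]),base[3:]
    R0=Ro.from_euler("xyz",e,degrees=True)
    R1=Ro.from_euler("xyz",[180,0,target_yaw],degrees=True)
    p1=np.array(target_pos)-R1.apply([0,0,.159])
    return R0.inv().apply(p1-p0),(R0.inv()*R1).as_rotvec()
E
python3 - <<'E'
from parts import *
import pickle; t,s=pickle.load(open("s0.pkl","rb"))
for n,uv,z in[("bottle",(455,165),0),("bottletop",(478,138),.3),("glass",(275,152),0),("stop",(273,258),.02),("tin",(378,256),.02),("vase",(180,183),.06),("blue",(445,210),.02)]: print(n,unpix(t,uv,z)[0].round(3))
for P,y in[((.47,-.32,.30),-160),((.52,-.05,.30),-168),((.48,.2,.25),-174.4),((.4475,.2635,.12),-174.4)]:
    a,b=cmd(P,y); print(P,y,a.round(4),b.round(4))
E
```

```text
bottle [ 0.631 -0.441  0.   ]
bottletop [ 0.641 -0.43   0.3  ]
glass [0.69  0.164 0.   ]
stop [0.333 0.173 0.02 ]
tin [ 0.331 -0.167  0.02 ]
vase [0.58  0.467 0.06 ]
blue [ 0.476 -0.393  0.02 ]
(0.47, -0.32, 0.3) -160 [-0.346   0.2238 -0.0543] [-0.      0.     -0.0302]
(0.52, -0.05, 0.3) -168 [-0.4781  0.4645 -0.0543] [-0.      0.      0.1094]
(0.48, 0.2, 0.25) -174.4 [-0.5185  0.7144 -0.0043] [-0.      0.      0.2211]
(0.4475, 0.2635, 0.12) -174.4 [-0.5076  0.7849  0.1257] [-0.      0.      0.2211]
```

Call:
carry_out(moves="0.0876 -0.105 0.075 -0.05 0 0 0;0.0876 -0.21 0.15 -0.05 0 0 0;0.0876 -0.314 0.224 -0.05 0 0 0;0.0876 -0.314 0.224 -0.05 0 0 0;0.0876 -0.314 0.224 -0.05 0 0 0;0.0876 -0.314 0.224 -0.05 0 0 0;0.0876 -0.314 0.224 -0.05 0 0 0;0.0876 -0.314 0.224 -0.05 0 0 0;0.0876 -0.478 0.465 -0.05 0 0 0.11;0.0876 -0.478 0.465 -0.05 0 0 0.11;0.0876 -0.478 0.465 -0.05 0 0 0.11;0.0876 -0.478 0.465 -0.05 0 0 0.11;0.0876 -0.478 0.465 -0.05 0 0 0.11;0.0876 -0.478 0.465 -0.05 0 0 0.11;0.0876 -0.518 0.714 0 0 0 0.22;0.0876 -0.518 0.714 0 0 0 0.22;0.0876 -0.518 0.714 0 0 0 0.22;0.0876 -0.518 0.714 0 0 0 0.22;0.0876 -0.518 0.714 0 0 0 0.22;0.0876 -0.518 0.714 0 0 0 0.22")

```text
clock: 3.9
tool_pos: [0.4787, 0.2033, 0.4036]
orientation: [-180.0, -0.0, -174.1]
force: [0.3, 0.4, 0.0]
opening: 0.0876
```

```bash
python3 - <<'E'
from parts import *
import pickle
o=ctrl.get_obs(); print(o["tool_pos"],o["orientation"],o["joint_pos"],o["clock"],o["force"])
t=ctrl.snapshot("top"); s=ctrl.snapshot("side"); pickle.dump((t,s),open("s1.pkl","wb"))
cv2.imwrite("pics/t1.png",t["image"][:,:,::-1])
cv2.imwrite("pics/s1.png",crop(s,(310,230),130,100,6)); 
for P,y in[((.4475,.2635,.12),-174.4),((.4475,.2635,.024),-174.4)]:
    a,b=cmd(P,y); print(P,y,a.round(4),b.round(4))
E
```

```text
[0.47867612 0.20331913 0.40358224] [-1.79996023e+02 -4.87489579e-02 -1.74122149e+02] [ 4.46437134e+01  5.94995350e+00 -1.87256937e+01 -3.01690249e-02
 -6.53648558e+01 -1.28753275e+02] 3.9 [0.30945556 0.35200469 0.02108736]
(0.4475, 0.2635, 0.12) -174.4 [0.0251 0.0656 0.1252] [-0.0006 -0.0007  0.004 ]
(0.4475, 0.2635, 0.024) -174.4 [0.0251 0.0657 0.2212] [-0.0006 -0.0007  0.004 ]
```

View pics/t1.png

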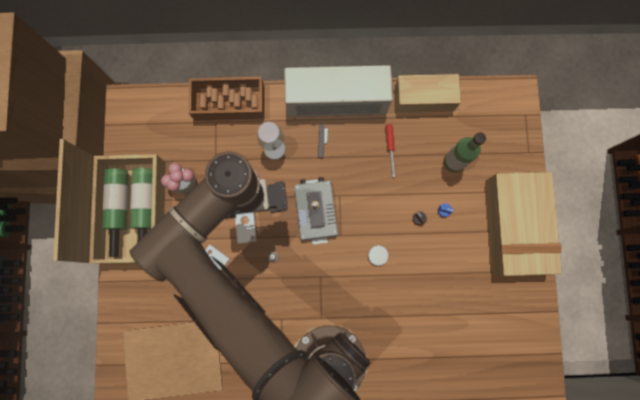

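View pics/s1.png

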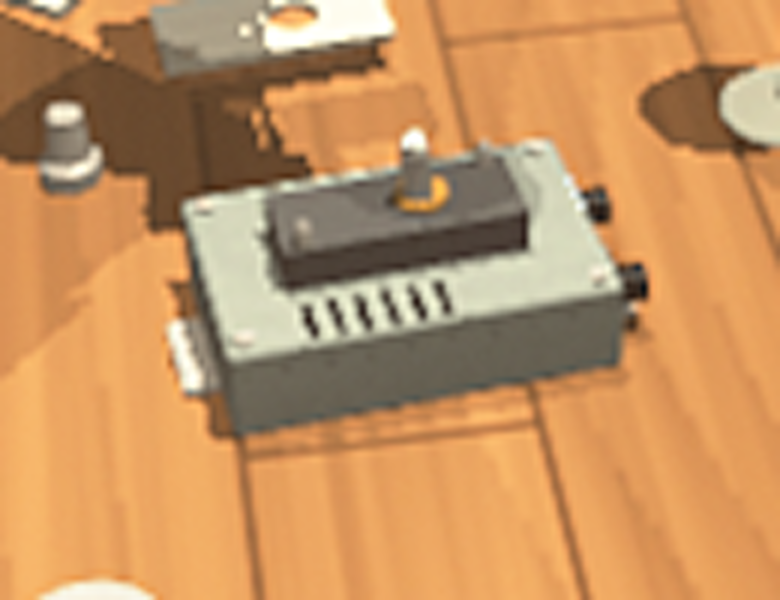

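The top picture shows the gripper above and beside the small plate (245,224), which has not moved. I go down and grip it.

Call:
carry_out(moves="0.0876 0.025 0.0655 0.03 0 0 0.004;0.0876 0.025 0.0655 0.07 0 0 0.004;0.0876 0.025 0.0655 0.11 0 0 0.004;0.0876 0.025 0.0655 0.15 0 0 0.004;0.0876 0.025 0.0655 0.18 0 0 0.004;0.0876 0.025 0.0655 0.205 0 0 0.004;0.0876 0.025 0.0655 0.219 0 0 0.004;0.0876 0.025 0.0655 0.219 0 0 0.004;0.05 0.025 0.0655 0.219 0 0 0.004;0.05 0.025 0.0655 0.219 0 0 0.004;0.05 0.025 0.0655 0.219 0 0 0.004;0.05 0.025 0.0655 0.219 0 0 0.004;0.05 0.025 0.0655 0.219 0 0 0.004;0.05 0.025 0.0655 0.219 0 0 0.004")

```text
clock: 5.4
tool_pos: [0.4486, 0.2625, 0.1865]
orientation: [179.9, 0.1, -174.5]
force: [-1.2, -1.3, 7.3]
opening: 0.0592
```

```bash
python3 - <<'E'
from parts import *
import pickle
o=ctrl.get_obs(); print(o["tool_pos"],o["orientation"],o["clock"],o["force"],o["opening"])
s=ctrl.snapshot("side"); pickle.dump(s,open("s2.pkl","wb"))
cv2.imwrite("pics/s2.png",crop(s,(290,190),100,75,8)) 
E
```

```text
[0.44855232 0.26246008 0.18650917] [ 1.79945889e+02  6.77891674e-02 -1.74547048e+02] 5.4 [-1.21237344 -1.30529257  7.26532112] 0.05924523874820827
```

View pics/s2.png

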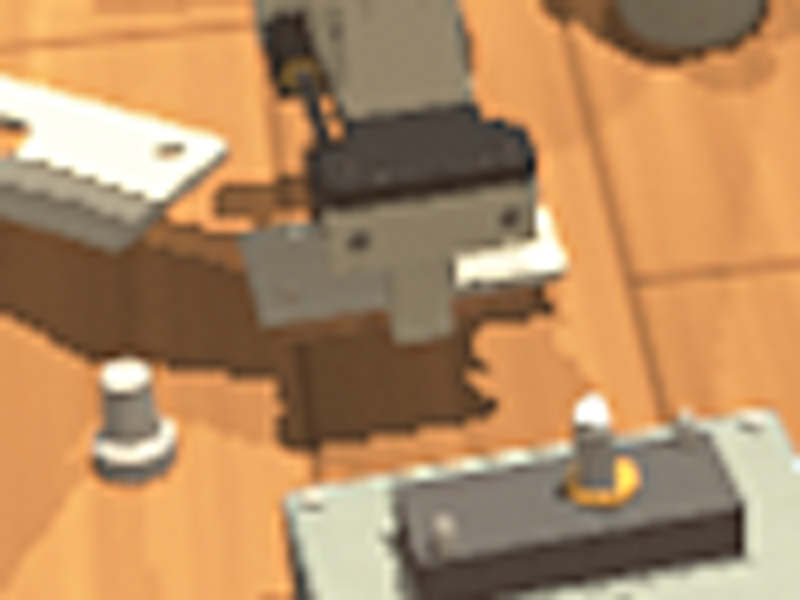

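The side picture shows the jaws gripping the plate across its width, and the opening of 59 mm agrees. I lift it and carry it over the controller.

```bash
python3 - <<'E'
from h import *
for P,y in[((.4486,.2625,.14),-174.5),((.4858,.032,.14),-173.8)]:
    a,b=cmd(P,y); print(P,y,a.round(4),b.round(4))
E
```

```text
(0.4486, 0.2625, 0.14) -174.5 [-2.000e-04  1.000e-04 -1.125e-01] [ 0.0009  0.0012 -0.0008]
(0.4858, 0.032, 0.14) -173.8 [-0.0153 -0.2329 -0.1127] [ 0.0009  0.0012 -0.013 ]
```

Call:
carry_out(moves="0.05 0 0 -0.01 0 0 0;0.05 0 0 -0.03 0 0 0;0.05 0 0 -0.06 0 0 0;0.05 0 0 -0.09 0 0 0;0.05 0 0 -0.112 0 0 0;0.05 0 -0.02 -0.112 0 0 -0.012;0.05 -0.003 -0.05 -0.112 0 0 -0.012;0.05 -0.006 -0.09 -0.112 0 0 -0.012;0.05 -0.008 -0.13 -0.112 0 0 -0.012;0.05 -0.011 -0.17 -0.112 0 0 -0.012;0.05 -0.013 -0.2 -0.112 0 0 -0.012;0.05 -0.0145 -0.22 -0.112 0 0 -0.012;0.05 -0.0153 -0.233 -0.112 0 0 -0.012;0.05 -0.0153 -0.233 -0.112 0 0 -0.012;0.05 -0.0153 -0.233 -0.112 0 0 -0.012")

```text
clock: 6.95
tool_pos: [0.4855, 0.0318, 0.2977]
orientation: [180.0, -0.0, -173.9]
force: [0.4, 0.9, -3.3]
opening: 0.0594
```

```bash
python3 - <<'E'
from parts import *
import pickle
o=ctrl.get_obs(); print(o["tool_pos"],o["orientation"],o["clock"],o["force"],o["opening"])
s=ctrl.snapshot("side"); t=ctrl.snapshot("top"); pickle.dump((t,s),open("s3.pkl","wb"))
cv2.imwrite("pics/s3.png",crop(s,(312,205),100,75,8)) 
cv2.imwrite("pics/t3.png",crop(t,(315,205),100,75,8)) 
E
```

```text
[0.48550266 0.03178591 0.2977147 ] [ 1.79991601e+02 -7.25654069e-03 -1.73910629e+02] 6.95 [ 0.41627529  0.87205032 -3.3429394 ] 0.059359323698891804
```

View pics/s3.png

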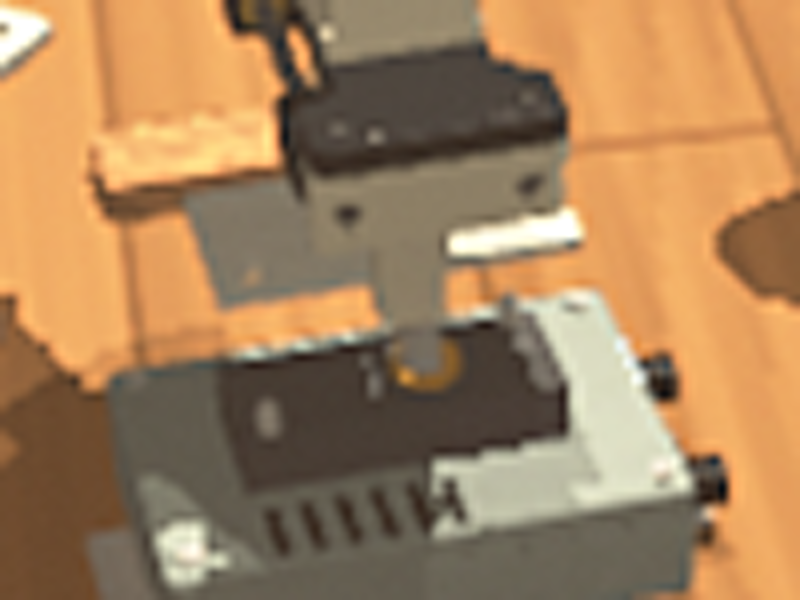

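View pics/t3.png

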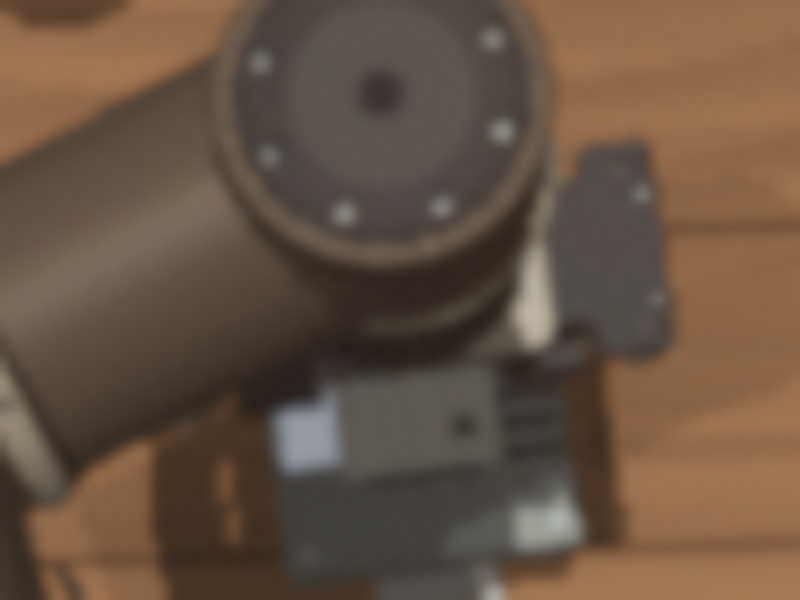

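```bash
cat > f3.py <<'E'
from parts import *
import pickle,sys
t,s=pickle.load(open(sys.argv[1],"rb")); zu=float(sys.argv[2])
P=plate(zu,rest=False)
def w(roi,crops,o):
    u,v,W,H=roi; yy,xx=np.mgrid[v:v+H,u:u+W]; cx=(xx-o[0])*8+4; cy=(yy-o[1])*8+4
    m=np.zeros((H,W))
    for a,b,c,d in crops: m[(cx>=a)&(cx<=c)&(cy>=b)&(cy<=d)]=1
    return m
so=(262,168); to=(265,168)
L=[(s,(280,188,30,24),w((280,188,30,24),[(176,176,280,320),(176,256,355,320)],so)),
   (s,(314,188,28,18),w((314,188,28,18),[(456,216,610,280),(572,190,610,280)],so))]
T=[(t,(300,212,36,24),w((300,212,36,24),[(320,384,560,500)],to))]
def run(G,fixyaw=None,q0=(.4845,.0318,np.radians(6.1))):
    def f(z):
        q=[q0[0]+z[0]*.001,q0[1]+z[1]*.001,(q0[2]+z[2]*.01) if fixyaw is None else fixyaw]
        return sum(cost(p,P,q,roi,wt,blur=.5) for p,roi,wt in G)
    best=min((minimize(f,[a,b,0],method="Nelder-Mead",options=dict(maxiter=150,initial_simplex=[[a,b,0],[a+2,b,0],[a,b+2,0],[a,b,2]])) for a in(-2,2) for b in(-2,2)),key=lambda r:r.fun)
    z=best.x; return np.round([484.5+z[0],31.8+z[1],6.1+.573*z[2]],2),round(best.fun,1)
print("side",run(L)); print("side fixyaw",run(L,np.radians(6.1)))
print("top",run(T)); print("top fixyaw",run(T,np.radians(6.1)))
print("hole top",unpix(t,(265+462.5/8-.5,168+425.5/8-.5),zu+.006)*1000)
q=np.array([.4845,.0318]);c,sn=np.cos(np.radians(6.1)),np.sin(np.radians(6.1)); h=q+np.array([[c,-sn],[sn,c]])@[-.046,-.018]; print("expected hole",h*1000)
E
python3 f3.py s3.pkl .1292
```

```text
side (array([485.29,  33.44,   4.01]), np.float64(333.8))
side fixyaw (array([485.24,  32.78,   4.05]), np.float64(382.6))
top (array([485.32,  38.41,   3.73]), np.float64(358.0))
top fixyaw (array([485.03,  40.22,   4.34]), np.float64(359.3))
hole top [[437.51295748  10.65996217 135.2       ]]
expected hole [440.67320785   9.01376972]
```

The side picture shows the plate level above the seat. The top picture shows its rear hole at (322,221), within a pixel of where it should be. I lower it to just above the pins and measure again.

Call:
carry_out(moves="0.05 0 0 0.012 0 0 0;0.05 0 0 0.025 0 0 0;0.05 0 0 0.036 0 0 0;0.05 0 0 0.043 0 0 0;0.05 0 0 0.044 0 0 0;0.05 0 0 0.044 0 0 0")

```text
clock: 7.65
tool_pos: [0.4857, 0.0317, 0.2534]
orientation: [-180.0, -0.0, -173.9]
force: [0.6, -0.0, -2.6]
opening: 0.0592
```

```bash
python3 - <<'E'
from parts import *
import pickle
o=ctrl.get_obs(); print(o["tool_pos"],o["orientation"],o["clock"],o["force"],o["opening"])
s=ctrl.snapshot("side"); t=ctrl.snapshot("top"); pickle.dump((t,s),open("s4.pkl","wb"))
cv2.imwrite("pics/s4.png",crop(s,(312,215),80,60,10)) 
cv2.imwrite("pics/t4.png",crop(t,(315,215),80,60,10)) 
E
```

```text
[0.48568935 0.03174676 0.25342934] [-1.79981618e+02 -3.19419416e-02 -1.73863295e+02] 7.65 [ 0.56636476 -0.02257754 -2.59878229] 0.059166871322810025
```

View pics/s4.png

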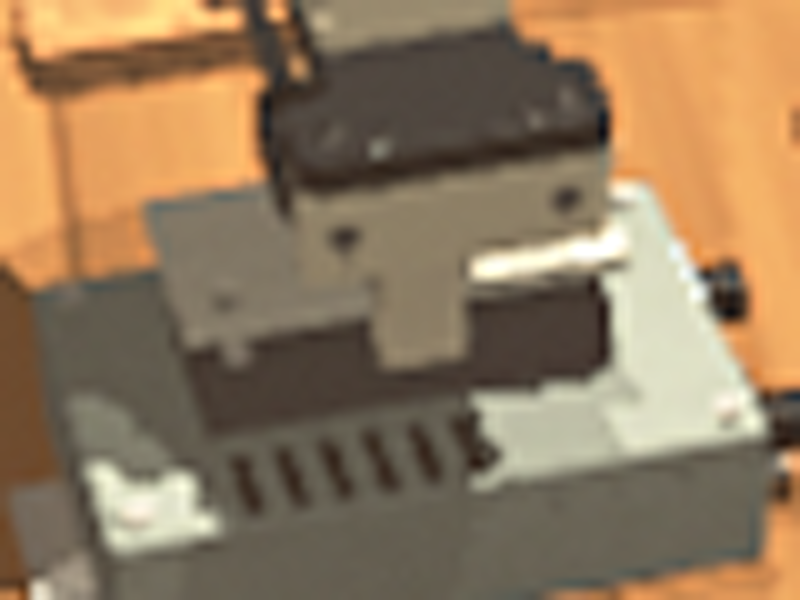

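View pics/t4.png

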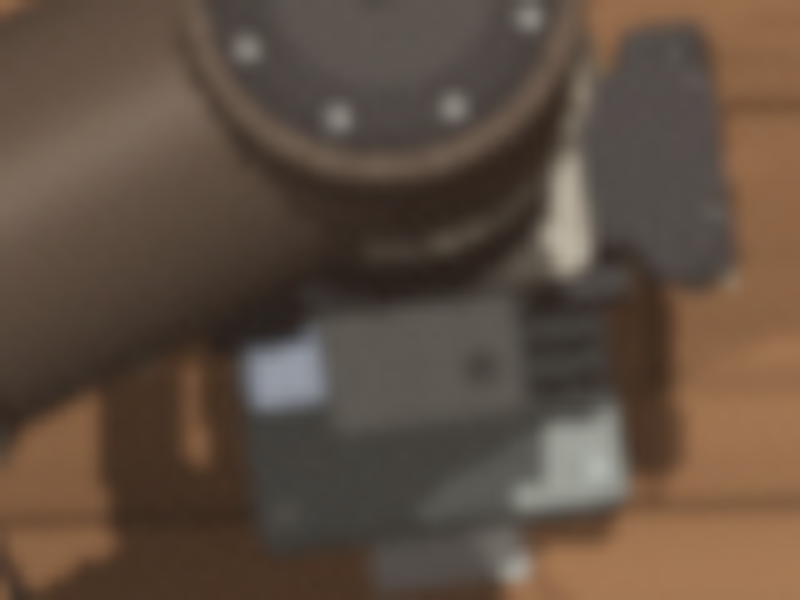

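```bash
python3 - <<'E'
from parts import *
import pickle
t,s=pickle.load(open("s4.pkl","rb"))
th=np.radians(6.1);R=np.array([[np.cos(th),-np.sin(th)],[np.sin(th),np.cos(th)]])
for n,p,o,c in (("s",s,(272,185),(485.06,31.82)),("t",t,(275,185),(484.84,32.03))):
    f=lambda xy,z:np.round((pix(p,[*(np.array(c)/1000+R@np.array(xy)),z])[0]-o+.5)*10,0)
    print(n,"hole",f((-.046,-.018),.0909),"pin base",f((-.046,-.018),.07),"pin top",f((-.046,-.018),.082))
    for xy in[(-.06,-.03),(-.06,.03),(.06,-.03),(.06,.03)]: print("  corner top",xy,f(xy,.0909),"bot",f(xy,.0849))
    for e in((.001,0),(0,.001)): print("  per mm",f((-.046+e[0]*10,-.018+e[1]*10),.0909)-f((-.046,-.018),.0909))
E
```

```text
s hole [231. 296.] pin base [236. 359.] pin top [233. 323.]
  corner top (-0.06, -0.03) [188. 332.] bot [189. 350.]
  corner top (-0.06, 0.03) [143. 202.] bot [145. 220.]
  corner top (0.06, -0.03) [633. 254.] bot [633. 272.]
  corner top (0.06, 0.03) [573. 128.] bot [573. 146.]
  per mm [37. -7.]
  per mm [ -8. -22.]
t hole [482. 367.] pin base [482. 374.] pin top [482. 370.]
  corner top (-0.06, -0.03) [526. 406.] bot [526. 408.]
  corner top (-0.06, 0.03) [336. 431.] bot [336. 433.]
  corner top (0.06, -0.03) [476.  31.] bot [476.  35.]
  corner top (0.06, 0.03) [288.  56.] bot [288.  59.]
  per mm [ -4. -32.]
  per mm [-31.   4.]
```

The rear hole is seen at (480,366) in the 10x top crop, against (482,367) expected if aligned. In the side crop it is at (225,300) against (231,296), about 1 mm. I lower gently onto the pins.

Call:
carry_out(moves="0.05 0 0 0.002 0 0 0;0.05 0 0 0.004 0 0 0;0.05 0 0 0.006 0 0 0;0.05 0 0 0.007 0 0 0;0.05 0 0 0.007 0 0 0")

```text
clock: 8.25
tool_pos: [0.4856, 0.0316, 0.2465]
orientation: [-180.0, -0.0, -173.9]
force: [-0.3, -0.2, -2.3]
opening: 0.0595
```

Call:
carry_out(moves="0.05 0 0 0.002 0 0 0;0.05 0 0 0.004 0 0 0;0.05 0 0 0.006 0 0 0;0.05 0 0 0.0065 0 0 0;0.05 0 0 0.0065 0 0 0")

```text
clock: 8.75
tool_pos: [0.4856, 0.0316, 0.24]
orientation: [-180.0, -0.0, -173.9]
force: [0.3, 0.2, -2.5]
opening: 0.0594
```

Call:
carry_out(moves="0.05 0 0 0.001 0 0 0;0.05 0 0 0.002 0 0 0;0.05 0 0 0.003 0 0 0;0.05 0 0 0.003 0 0 0")

```text
clock: 9.15
tool_pos: [0.4856, 0.0316, 0.2384]
orientation: [-180.0, 0.0, -173.9]
force: [-4.8, 0.4, 13.7]
opening: 0.06
```

It met the seat at the predicted height of 0.2384. I release, rise and look.

Call:
carry_out(moves="0.05 0 0 -0.001 0 0 0;0.0876 0 0 -0.001 0 0 0;0.0876 0 0 -0.001 0 0 0;0.0876 0 0 -0.001 0 0 0;0.0876 0 0 -0.001 0 0 0;0.0876 0 0 -0.01 0 0 0;0.0876 0 0 -0.03 0 0 0;0.0876 0 0 -0.06 0 0 0;0.0876 0 0 -0.1 0 0 0;0.0876 0.01 -0.045 -0.13 0 0 0;0.0876 0.02 -0.09 -0.13 0 0 0;0.0876 0.02 -0.14 -0.13 0 0 0;0.0876 0.02 -0.19 -0.13 0 0 0;0.0876 0.02 -0.19 -0.13 0 0 0")

```text
clock: 10.55
tool_pos: [0.4857, -0.1641, 0.3678]
orientation: [-180.0, 0.0, -174.2]
force: [-0.2, 0.1, -0.5]
opening: 0.0877
```

```bash
python3 - <<'E'
from parts import *
import pickle
o=ctrl.get_obs(); print(o["tool_pos"],o["orientation"],o["clock"],o["force"],o["opening"])
s=ctrl.snapshot("side"); t=ctrl.snapshot("top"); pickle.dump((t,s),open("s5.pkl","wb"))
cv2.imwrite("pics/s5.png",np.hstack([crop(s,(312,215),80,60,5),crop(s,(312,330),80,60,5)])) 
cv2.imwrite("pics/t5.png",np.hstack([crop(t,(315,215),80,60,5),crop(t,(420,215),80,60,5)])) 
E
```

```text
[ 0.48565234 -0.16407971  0.36777096] [-1.79952139e+02  5.65386162e-03 -1.74182441e+02] 10.55 [-0.21249714  0.05129677 -0.45813696] 0.0877087113153941
```

View pics/s5.png

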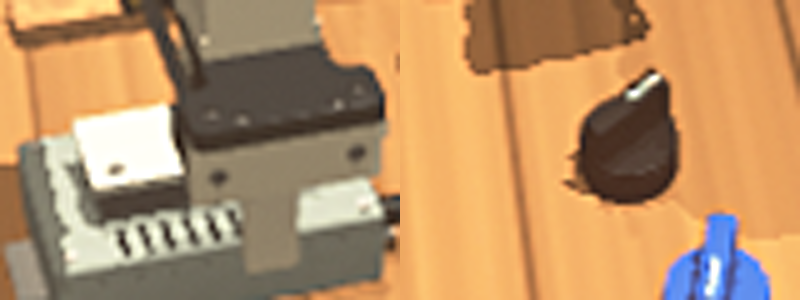

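View pics/t5.png

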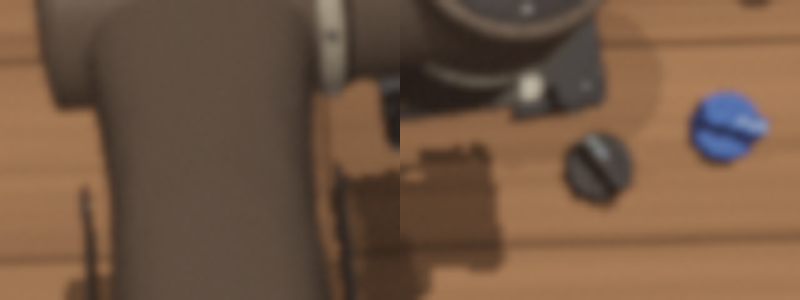

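The side picture shows the plate lying on the seat, with pin tips visible near (100,170) in the crop. The black knob stands untouched. I move over it with the jaws part open, to stay clear of the blue one.

```bash
python3 - <<'E'
from parts import *
import pickle
t,s=pickle.load(open("s5.pkl","rb"))
for n,p,uv,ssz in(("t",t,(419.5,218.5),(20,18)),("s",s,(317,327),(36,40))):
  roi=(int(uv[0]-ssz[0]/2),int(uv[1]-ssz[1]/2),*ssz)
  for th in (20,30,40,50):
    r=minimize(lambda z:cost(p,knob(),[.4525+z[0]*.001,-.309+z[1]*.001,np.radians(th)],roi),[0,0],method="Nelder-Mead",options=dict(initial_simplex=[[0,0],[2,0],[0,2]]))
    print(n,th,round(r.fun,1),np.round([452.5+r.x[0],-309+r.x[1]],1))
for P,y in[((.4525,-.309,.10),-146),((.4525,-.309,.041),-146)]:
    a,b=cmd(P,y); print(P,y,a.round(4),b.round(4))
E
```

```text
t 20 151.1 [ 451.7 -308.1]
t 30 117.9 [ 451.8 -308.5]
t 40 130.0 [ 452.7 -308.6]
t 50 182.1 [ 452.6 -308.6]
s 20 2762.6 [ 453.3 -309.4]
s 30 2341.5 [ 453.2 -309. ]
s 40 2132.8 [ 453.5 -309.7]
s 50 2596.4 [ 454.  -309.9]
(0.4525, -0.309, 0.1) -146 [ 0.0482 -0.144   0.1084] [ 1.000e-04 -1.000e-04 -4.901e-01]
(0.4525, -0.309, 0.041) -146 [ 0.0482 -0.144   0.1674] [ 1.000e-04 -1.000e-04 -4.901e-01]
```

Call:
carry_out(moves="0.04 0.015 -0.05 0 0 0 -0.15;0.04 0.03 -0.09 0 0 0 -0.3;0.04 0.0482 -0.13 0.02 0 0 -0.45;0.04 0.0482 -0.144 0.05 0 0 -0.5;0.04 0.0482 -0.144 0.09 0 0 -0.5;0.04 0.0482 -0.144 0.12 0 0 -0.5;0.04 0.0482 -0.144 0.14 0 0 -0.5;0.04 0.0482 -0.144 0.14 0 0 -0.5")

```text
clock: 11.45
tool_pos: [0.4529, -0.3062, 0.2248]
orientation: [179.8, -0.2, -145.2]
force: [-0.2, 0.2, -0.1]
opening: 0.0404
```

```bash
python3 - <<'E'
from parts import *
import pickle
o=ctrl.get_obs(); print(o["tool_pos"],o["orientation"],o["clock"],o["force"],o["opening"])
s=ctrl.snapshot("side"); t=ctrl.snapshot("top"); pickle.dump((t,s),open("s6.pkl","wb"))
cv2.imwrite("pics/s6.png",np.hstack([crop(s,(312,205),80,80,5),crop(s,(312,315),80,80,5)])) 
cv2.imwrite("pics/t6.png",np.hstack([crop(t,(315,215),80,60,5),crop(t,(420,215),80,60,5)])) 
for P,y in[((.4526,-.309,.041),-145.3)]:
    a,b=cmd(P,y); print(P,y,a.round(4),b.round(4))
E
```

```text
[ 0.45286491 -0.30616112  0.22476729] [ 179.7543487    -0.18055278 -145.15424736] 11.45 [-0.24736991  0.17244081 -0.063805  ] 0.04037464743682724
(0.4526, -0.309, 0.041) -145.3 [ 0.0025 -0.0008  0.0278] [-0.0001 -0.0003  0.0032]
```

View pics/s6.png

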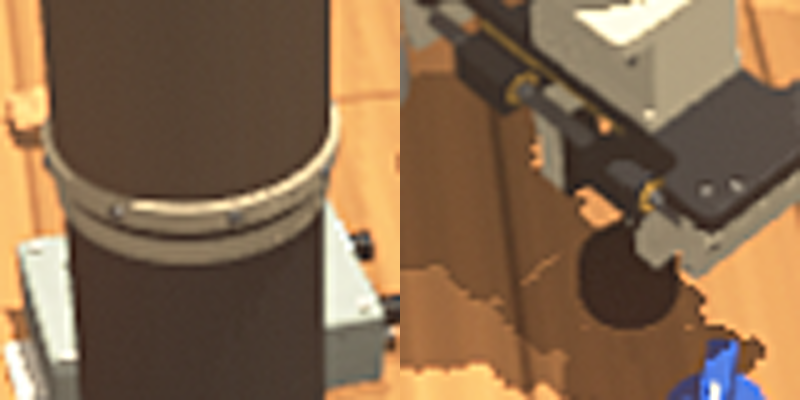

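View pics/t6.png

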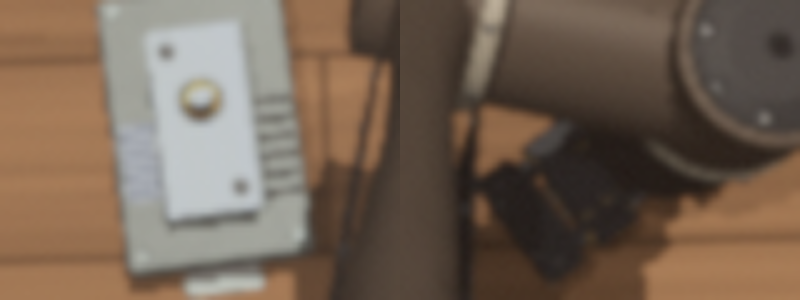

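The top picture shows the plate seated: pins at (165,50) and (240,187) in the left crop, and the spindle centred in its hole. I hold one beat so the arm settles.

Call:
carry_out(moves="0.04 0 0 0.01 0 0 0;0.04 0 0 0.01 0 0 0;0.04 0 0 0.01 0 0 0")

```text
clock: 11.85
tool_pos: [0.4535, -0.3076, 0.2177]
orientation: [-180.0, 0.0, -145.2]
force: [0.0, 1.2, -0.1]
opening: 0.0399
```

```bash
python3 - <<'E'
from parts import *
o=ctrl.get_obs(); print(o["tool_pos"],o["orientation"],o["clock"],o["force"],o["opening"])
for P,y in[((.4526,-.309,.041),-145.3)]:
    a,b=cmd(P,y); print(P,y,a.round(4),b.round(4))
E
```

```text
[ 0.45353297 -0.30761794  0.2176693 ] [-1.79970712e+02  2.44876771e-02 -1.45216292e+02] 11.85 [ 0.04825787  1.1714105  -0.10295047] 0.0399288678819657
(0.4526, -0.309, 0.041) -145.3 [ 0.0016 -0.0006  0.0177] [-0.0005  0.0004  0.0015]
```

Call:
carry_out(moves="0.04 0.0016 -0.0006 0.006 0 0 0;0.04 0.0016 -0.0006 0.012 0 0 0;0.04 0.0016 -0.0006 0.016 0 0 0;0.04 0.0016 -0.0006 0.016 0 0 0;0.005 0.0016 -0.0006 0.016 0 0 0;0.005 0.0016 -0.0006 0.016 0 0 0;0.005 0.0016 -0.0006 0.016 0 0 0;0.005 0.0016 -0.0006 0.016 0 0 0;0.005 0.0016 -0.0006 0.016 0 0 0")

```text
clock: 12.75
tool_pos: [0.4525, -0.3092, 0.2013]
orientation: [-180.0, 0.0, -145.2]
force: [0.8, -0.7, 0.3]
opening: 0.0118
```

```bash
python3 - <<'E'
from parts import *
o=ctrl.get_obs(); print(o["tool_pos"],o["orientation"],o["clock"],o["force"],o["opening"])
s=ctrl.snapshot("side"); cv2.imwrite("pics/s7.png",crop(s,(318,315),80,80,7))
E
```

```text
[ 0.45253278 -0.30917826  0.20134745] [-1.79979101e+02  1.58261031e-02 -1.45228915e+02] 12.75 [ 0.76089927 -0.72272905  0.28907909] 0.011761787863832777
```

View pics/s7.png

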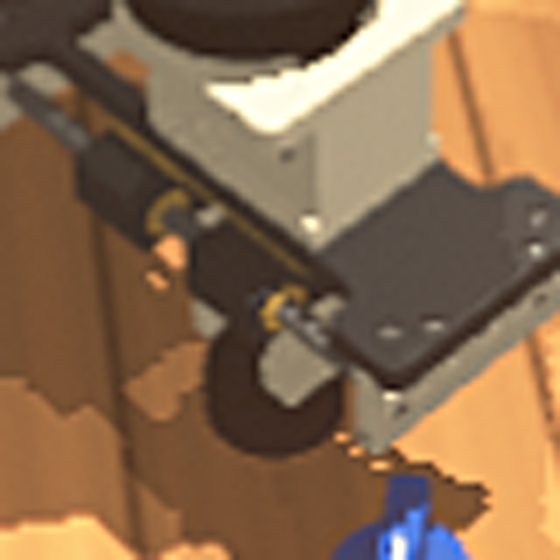

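The side picture shows the jaws closed on the black bar at (320,320), with an opening of 11.8 mm. I lift, turn and carry the knob over the spindle.

```bash
python3 - <<'E'
from h import *
for P,y in[((.4968,.033,.186),-173.8)]:
    a,b=cmd(P,y); print(P,y,a.round(4),b.round(4))
E
```

```text
(0.4968, 0.033, 0.186) -173.8 [-0.2316  0.2558 -0.1437] [-3.000e-04  3.000e-04  4.987e-01]
```

Call:
carry_out(moves="0.005 0 0 -0.015 0 0 0;0.005 0 0 -0.045 0 0 0;0.005 0 0 -0.085 0 0 0;0.005 0 0 -0.125 0 0 0;0.005 -0.01 0.011 -0.1437 0 0 0.05;0.005 -0.035 0.038 -0.1437 0 0 0.14;0.005 -0.065 0.072 -0.1437 0 0 0.25;0.005 -0.1 0.11 -0.1437 0 0 0.35;0.005 -0.135 0.149 -0.1437 0 0 0.45;0.005 -0.17 0.188 -0.1437 0 0 0.499;0.005 -0.2 0.221 -0.1437 0 0 0.499;0.005 -0.22 0.243 -0.1437 0 0 0.499;0.005 -0.2316 0.2558 -0.1437 0 0 0.499;0.005 -0.2316 0.2558 -0.1437 0 0 0.499;0.005 -0.2316 0.2558 -0.1437 0 0 0.499;0.005 -0.2316 0.2558 -0.1437 0 0 0.499")

```text
clock: 14.4
tool_pos: [0.4965, 0.0323, 0.3447]
orientation: [-180.0, -0.0, -173.9]
force: [0.9, -0.4, -0.8]
opening: 0.0118
```

```bash
python3 - <<'E'
from parts import *
import pickle
o=ctrl.get_obs(); print(o["tool_pos"],o["orientation"],o["clock"],o["force"],o["opening"])
s=ctrl.snapshot("side"); t=ctrl.snapshot("top"); pickle.dump((t,s),open("s8.pkl","wb"))
cv2.imwrite("pics/s8.png",crop(s,(316,200),80,60,10)) 
cv2.imwrite("pics/t8.png",crop(t,(315,205),80,60,10)) 
E
```

```text
[0.49654394 0.03231568 0.34474659] [-1.79994559e+02 -2.56143563e-02 -1.73860809e+02] 14.4 [ 0.87356226 -0.38393176 -0.8309416 ] 0.011760083027491253
```

View pics/s8.png

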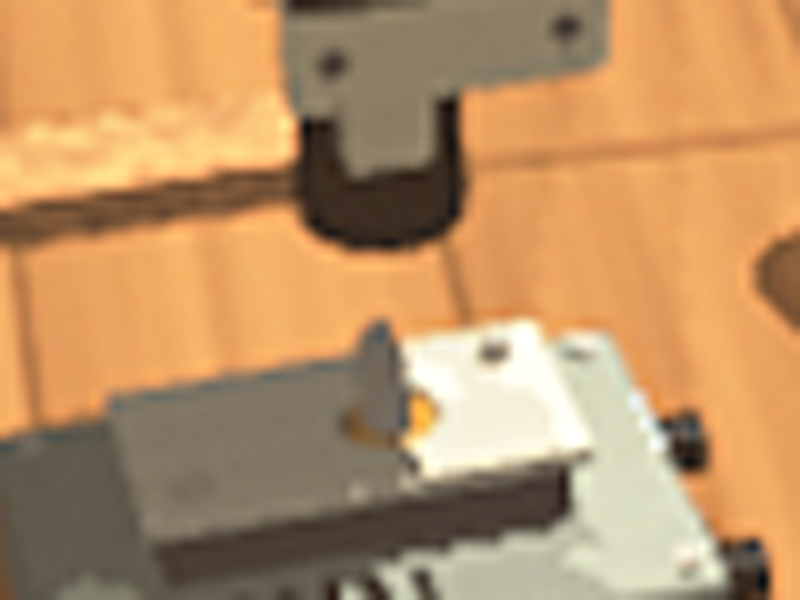

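View pics/t8.png

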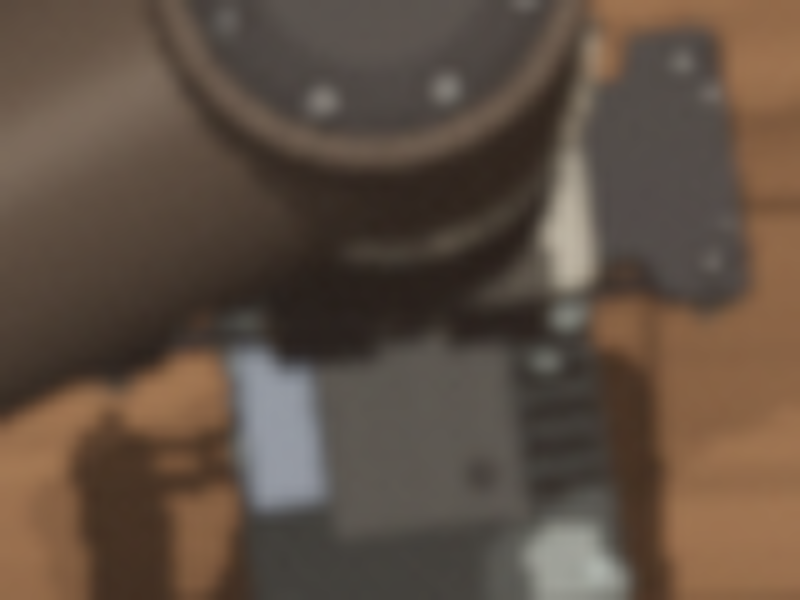

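```bash
cat > f8.py <<'E'
from parts import *
import pickle,sys
t,s=pickle.load(open("s8.pkl","rb"))
th=np.radians(6.1)
f=lambda P:np.round((pix(s,P)[0]-[276,170]+.5)*10,1)
sx,sy=.4850+.012*np.cos(th),.0319+.012*np.sin(th)
print("axis nominal z.09",f([sx,sy,.09]),"z.102",f([sx,sy,.102]))
z=.3447-.2013
print("knob nominal (tcp) skirt mid",f([.49654,.03232,z+.01]),"left/right",f([.49654-.022,.03232,z+.01]),f([.49654+.022,.03232,z+.01]), "front bottom",f([.4985,.0105,z]))
# measure knob skirt in row-lines: dark pixels
im=s["image"].astype(float).sum(2)
for r in range(187,192):
    row=cv2.resize(im[r:r+1,300:330],(300,1),interpolation=cv2.INTER_LINEAR)[0]; k=np.where(row<300)[0]; print("knob row",r,(k.min()/10+300-276)*10,(k.max()/10+300-276)*10)
col=im[185:200,314]; print(col)
# fit knob skirt only
roi=(302,186,24,14)
K=[(circ(.022),z,z+.02,"cylk","kt")]
w=np.ones((14,24)); w[:2]=0; 
r=minimize(lambda q:cost(s,K,[.4965+q[0]*.001,.0323+q[1]*.001,0],roi,w),[0,0],method="Nelder-Mead",options=dict(initial_simplex=[[0,0],[2,0],[0,2]])); print("knob fit",496.5+r.x[0],32.3+r.x[1],r.fun)
# spindle fit here
roi=(306,199,18,17); q0=[.4850,.0319,th]
for d in range(-40,45,10):
    P=[(rect(.112,.046),.048,.07,"s","st"),(rect(.12,.06),.07,.076,"f","ft"),(circ(.014,(.012,0)),.076,.076,None,"h"),(circ(.012,(.012,0)),.07,.074,"cylb","bt"),
     (circ(.009,(.012,0),flat=.003,a0=np.radians(d)),.074,.099,"flat","spm"),(circ(.0078,(.012,0),flat=.002,a0=np.radians(d)),.099,.102,"flatu","spt")]
    r=min((minimize(lambda q:cost(s,P,[q0[0]+q[0]*.001,q0[1]+q[1]*.001,th],roi,blur=.45),[0,0],method="Nelder-Mead",options=dict(maxiter=60,initial_simplex=[[0,0],[i,0],[0,i]])) for i in(-1.5,1.5)),key=lambda r:r.fun)
    print(d,round(r.fun,1),r.x.round(1))
E
python3 f8.py
```

```text
axis nominal z.09 [389.3 372.4] z.102 [387.7 336. ]
knob nominal (tcp) skirt mid [380.  177.3] left/right [295.7 186. ] [463.9 168.6] front bottom [400.2 255.4]
knob row 187 240.0 466.9999999999999
knob row 188 240.0 468.0000000000001
knob row 189 240.0 465.0
knob row 190 240.0 463.0000000000001
knob row 191 300.0 461.0000000000002
[381. 324. 171. 128. 142. 139. 135. 137. 127. 108. 389. 540. 516. 516.
 516.]
knob fit 496.86763763427734 34.444542694091794 292.3797850668225
-40 1014.9 [-8.   0.1]
-30 1066.1 [-8.6  0.3]
-20 1110.3 [-7.8  1.2]
-10 1163.5 [-7.8  0.8]
0 1142.2 [-8.6  0.7]
10 1101.8 [-9.   0.3]
20 1069.5 [-7.9  0.6]
30 1034.0 [-8.  -0.3]
40 1008.4 [-7.6  0.6]
```

The side picture shows the knob over the spindle. The spindle spans columns 357–403 of the crop, so its flat faces right (+x), as estimated. I lower it to just above the tip.

Call:
carry_out(moves="0.005 -0.0004 0.0007 0.012 0 0 0;0.005 -0.0004 0.0007 0.025 0 0 0;0.005 -0.0004 0.0007 0.035 0 0 0;0.005 -0.0004 0.0007 0.038 0 0 0;0.005 -0.0004 0.0007 0.038 0 0 0;0.005 -0.0004 0.0007 0.038 0 0 0")

```text
clock: 15.1
tool_pos: [0.4973, 0.0338, 0.307]
orientation: [-180.0, 0.0, -173.8]
force: [-0.0, 0.5, -0.4]
opening: 0.0117
```

```bash
python3 - <<'E'
from parts import *
import pickle
o=ctrl.get_obs(); print(o["tool_pos"],o["orientation"],o["clock"],o["force"],o["moment"],o["opening"])
s=ctrl.snapshot("side"); pickle.dump(s,open("s9.pkl","wb"))
cv2.imwrite("pics/s9.png",crop(s,(316,205),60,50,12)) 
E
```

```text
[0.49732048 0.03376284 0.30704333] [-1.79994829e+02  1.45347715e-02 -1.73824351e+02] 15.1 [-0.00302232  0.49116407 -0.42660872] [ 0.01396979 -0.01569162  0.00845999] 0.011685399916736082
```

View pics/s9.png

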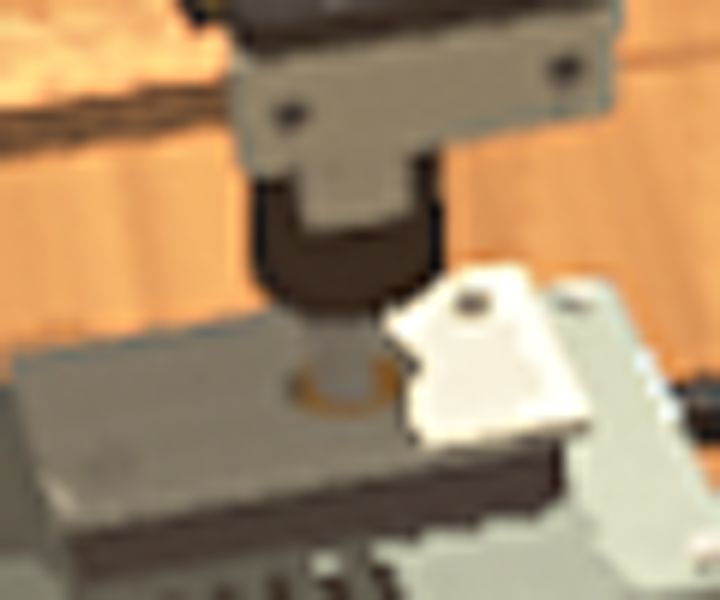

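Call:
carry_out(moves="0.005 0.0005 -0.0006 0.001 0 0 0;0.005 0.0005 -0.0006 0.003 0 0 0;0.005 0.0005 -0.0006 0.005 0 0 0;0.005 0.0005 -0.0006 0.006 0 0 0;0.005 0.0005 -0.0006 0.006 0 0 0")

```text
clock: 15.65
tool_pos: [0.4966, 0.0331, 0.3007]
orientation: [-180.0, -0.0, -173.8]
force: [-1.2, -0.1, -0.9]
opening: 0.0118
```

Call:
carry_out(moves="0.005 0 0 0.001 0 0 0;0.005 0 0 0.002 0 0 0;0.005 0 0 0.003 0 0 0;0.005 0 0 0.003 0 0 0")

```text
clock: 16.05
tool_pos: [0.4966, 0.0331, 0.2977]
orientation: [-180.0, -0.0, -173.8]
force: [-0.0, 0.3, -0.9]
opening: 0.0118
```

Call:
carry_out(moves="0.005 0 0 0.002 0 0 0;0.005 0 0 0.004 0 0 0;0.005 0 0 0.006 0 0 0;0.005 0 0 0.008 0 0 0;0.005 0 0 0.008 0 0 0")

```text
clock: 16.55
tool_pos: [0.4966, 0.0331, 0.2895]
orientation: [-180.0, -0.0, -173.8]
force: [0.4, -0.3, -0.3]
opening: 0.0115
```

Call:
carry_out(moves="0.005 0 0 0.001 0 0 0;0.005 0 0 0.002 0 0 0;0.005 0 0 0.003 0 0 0;0.005 0 0 0.004 0 0 0;0.005 0 0 0.005 0 0 0;0.005 0 0 0.005 0 0 0")

```text
clock: 17.15
tool_pos: [0.4968, 0.0331, 0.2851]
orientation: [-180.0, 0.0, -173.8]
force: [-1.9, -0.6, 5.1]
opening: 0.012
```

Call:
carry_out(moves="0.005 0 0 0.001 0 0 0;0.005 0 0 0.002 0 0 0;0.005 0 0 0.003 0 0 0;0.005 0 0 0.004 0 0 0;0.005 0 0 0.005 0 0 0;0.005 0 0 0.005 0 0 0")

```text
clock: 17.75
tool_pos: [0.4968, 0.0331, 0.2806]
orientation: [-180.0, 0.0, -173.8]
force: [-3.9, 1.3, 11.3]
opening: 0.0117
```

```bash
python3 - <<'E'
from parts import *
import pickle
o=ctrl.get_obs(); print(o["tool_pos"],o["orientation"],o["clock"],o["force"],o["moment"],o["opening"])
s=ctrl.snapshot("side"); pickle.dump(s,open("s10.pkl","wb"))
cv2.imwrite("pics/s10.png",crop(s,(316,205),60,50,12)) 
E
```

```text
[0.49676599 0.03314621 0.28063286] [-1.79991982e+02  3.41551139e-02 -1.73801776e+02] 17.75 [-3.85559609  1.29490826 11.33802178] [ 0.13991361  1.63056066 -0.0413577 ] 0.011689832411057479
```

View pics/s10.png

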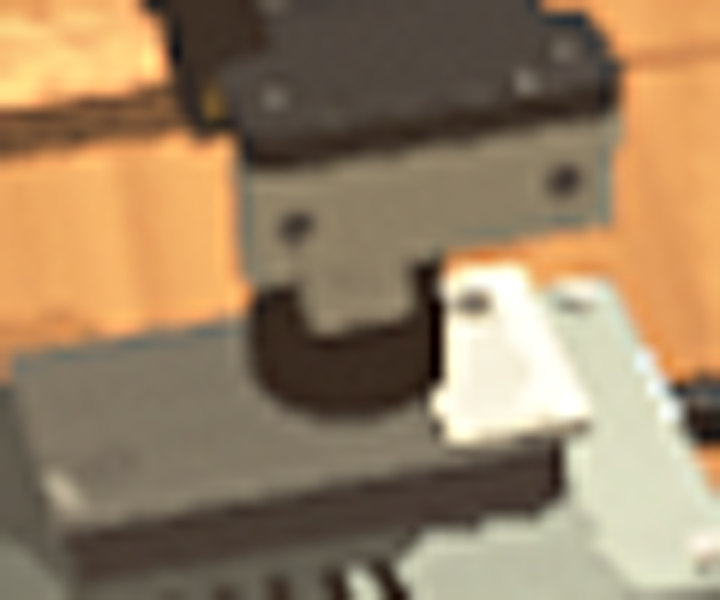

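The side picture shows the knob low over the plate at (345,370) in the crop, with no slip in the jaws. I press about 1 mm deeper and hold.

Call:
carry_out(moves="0.005 0 0 0.0005 0 0 0;0.005 0 0 0.001 0 0 0;0.005 0 0 0.001 0 0 0;0.005 0 0 0.001 0 0 0;0.005 0 0 0.001 0 0 0;0.005 0 0 0.001 0 0 0")

```text
clock: 18.4
tool_pos: [0.4968, 0.0331, 0.2798]
orientation: [-180.0, 0.0, -173.8]
force: [-5.0, 0.3, 11.6]
opening: 0.0118
```

```bash
python3 - <<'E'
from parts import *
import pickle
o=ctrl.get_obs(); print(o["tool_pos"],o["orientation"],o["clock"],o["force"],o["moment"],o["opening"])
s=ctrl.snapshot("side"); t=ctrl.snapshot("top")
cv2.imwrite("pics/s11.png",s["image"][:,:,::-1]); cv2.imwrite("pics/t11.png",t["image"][:,:,::-1])
cv2.imwrite("pics/s11c.png",crop(s,(316,205),60,50,12)) 
E
```

```text
[0.49676013 0.03313527 0.27984653] [-1.79994497e+02  4.31804039e-02 -1.73799825e+02] 18.4 [-4.95464244  0.32859308 11.63788685] [ 0.18828673  1.76465901 -0.0070545 ] 0.01179247072302055
```

View pics/s11c.png

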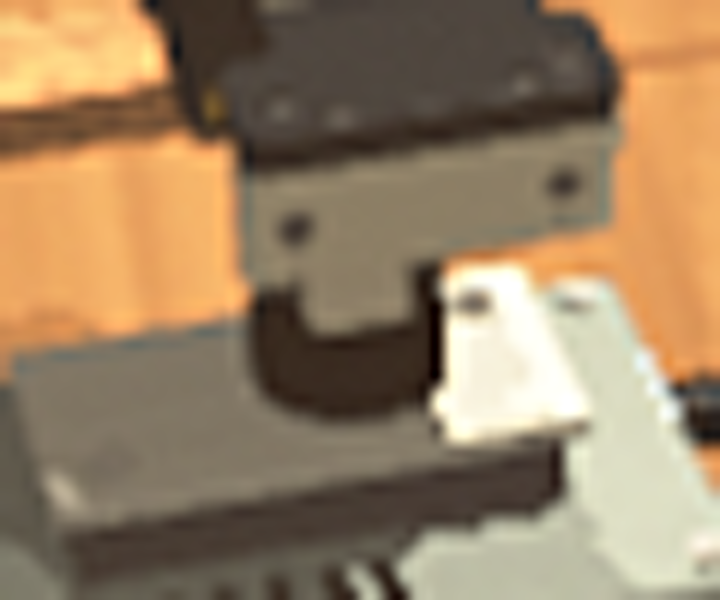

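View pics/t11.png

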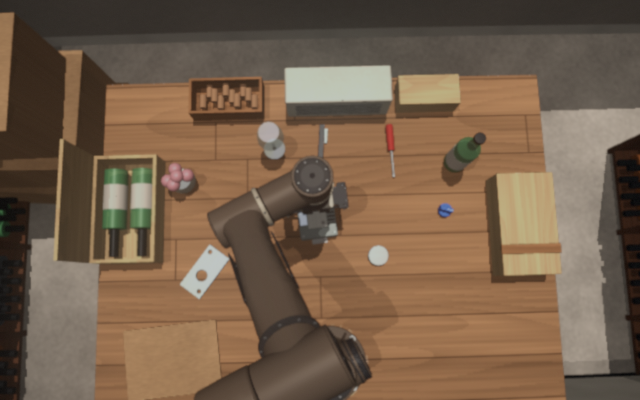

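```bash
python3 - <<'E'
from h import *
print(ctrl.close_job()); o=ctrl.get_obs(); print(o["tool_pos"],o["force"],o["opening"])
E
```

```text
the job is handed in; nothing more can be done
None
the job is handed in; nothing more can be done
```

I fitted the smaller faceplate over both pins and let it go. I then turned the black knob by about 29°, pushed it fully onto the D spindle and pressed it in. The job was handed in at about 18.5 s with the knob still gripped and held down.

**Last checks**
- **Faceplate:** it met the seat at the predicted height. A later top picture showed both pins in their holes and the spindle centred in its hole.
- **Knob:** it slid over the spindle with no measurable resistance, so the flats matched. Resistance began close to the fully-on height.
- **Spindle:** by the tool height it is pressed in about 7.5 mm, with about 12 N and no visible slip in the jaws. The jaw opening is 11.8 mm on the 12 mm bar.
- **Other things:** those visible in the last top picture stand where they were. The arm hid the stopper in that view, so I could not confirm it, but the arm never went near it.

**Disagreements**
- The side camera put the held plate and the held knob 1–2 mm further in y than the arm's own pose. I trusted the arm, and both fitted.
- The push force was about 1 N lower than the stated spring would give at that depth, so the true depth may be slightly under 7.5 mm.
- A side force of about 5 N in x remained at the end.

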